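Make up the sample tray to three racks and close the row

TASK

The grey sample tray on the left holds two blue-capped tube racks that stand apart. Make it up to exactly three blue-capped racks with one of the two spares from the bench, side by side on the tray floor, and push the row up flush against the tray's tall end wall so that no gap is left between the racks or at the wall. Keep every rack upright, and leave the red-capped rack, the other spare and the jar where they stand.

Things in the scene. Friction and masses are not known exactly. Their poses are not given: they have to be found in the camera images.
- tray: Grey tray fixed to the bench, 154 (x) by 196 mm (y), floor 8 mm thick. Rims 8 mm above the floor along both long sides, 142 mm apart inside; racks stand between them, long axis along x. End wall 48 mm above the floor closes the +y end, its inner face at y = +90; the -y end (y = -92) is open, no rim. Origin: on the bench, midway between the rims, 90 mm from the wall's inner face.
- tray_stop (a point): Point on the tray floor at the middle of the foot of the end wall's inner face; same axes as the tray: +y points into the wall, the row of racks extends towards -y.
- rack_a: White upright tube rack, a block 130 mm long (its x axis), 36 mm wide (y), 44 mm high, with one row of six blue-capped tubes (caps 15 mm across) rising to 58 mm overall; about 220 g. Origin: centre of its underside, z up. Stands loose in the tray nearest the end wall, with a gap to the wall.
- rack_b: White upright tube rack, a block 130 mm long (its x axis), 36 mm wide (y), 44 mm high, with one row of six blue-capped tubes (caps 15 mm across) rising to 58 mm overall; about 220 g. Origin: centre of its underside, z up. Stands loose in the tray beyond rack_a, with a gap between them.
- spare_1: White upright tube rack, a block 130 mm long (its x axis), 36 mm wide (y), 44 mm high, with one row of six blue-capped tubes (caps 15 mm across) rising to 58 mm overall; about 220 g. Origin: centre of its underside, z up. A spare, standing loose on the bench.
- spare_2: White upright tube rack, a block 130 mm long (its x axis), 36 mm wide (y), 44 mm high, with one row of six blue-capped tubes (caps 15 mm across) rising to 58 mm overall; about 220 g. Origin: centre of its underside, z up. A spare, standing loose on the bench.
- red_rack: White upright tube rack, a block 130 mm long (its x axis), 36 mm wide (y), 44 mm high, with one row of six red-capped tubes (caps 15 mm across) rising to 58 mm overall; about 220 g. Origin: centre of its underside, z up. Stands on the bench among the spares; not to be used or moved.
- jar: Specimen jar, white with an orange lid, 52 mm across, 60 mm high, standing on the bench; not to be moved. Origin: centre of its underside.
There are look-alikes about, which are no part of the job. What is shaped like the spare_2 but orange is not meant.

How it is judged:
On the way:
1. one of the blue-capped spares stands upright on the tray floor (((y of spare_1 in the frame of tray_stop between -0.18 and 0 m and x of spare_1 in the frame of tray_stop between -0.02 and 0.02 m and z of spare_1 in the frame of tray_stop between -0.004 and 0.005 m and angle between spare_1's own z axis and vertical below 0.08 rad) or (y of spare_2 in the frame of tray_stop between -0.18 and 0 m and x of spare_2 in the frame of tray_stop between -0.02 and 0.02 m and z of spare_2 in the frame of tray_stop between -0.004 and 0.005 m and angle between spare_2's own z axis and vertical below 0.08 rad))), for 0.2 s.
At the end, for the whole second after the job is handed in: Both tray racks and exactly one spare stand upright, at rest on the tray floor, parallel to the wall within 2 degrees, gaps at the wall and between them adding up to at most 3.5 mm, centred within 12 mm between the rims; the other spare, red rack and jar upright, moved under 30 mm (y of rack_a in the frame of tray_stop between -0.0935 and 0 m and x of rack_a in the frame of tray_stop between -0.012 and 0.012 m and z of rack_a in the frame of tray_stop between -0.004 and 0.004 m and angle between the y axis of each of rack_a, rack_b and the y axis of tray, either way round below 0.035 rad and angle between each of rack_a, rack_b's own z axis and vertical below 0.05 rad and linear speed of each of rack_a, rack_b below 0.02 m/s and y of rack_b in the frame of tray_stop between -0.0935 and 0 m and x of rack_b in the frame of tray_stop between -0.012 and 0.012 m and z of rack_b in the frame of tray_stop between -0.004 and 0.004 m and distance of each of red_rack, jar from where it was at the start of the episode below 0.03 m and angle between each of red_rack, jar's own z axis and vertical below 0.1 rad and ((y of spare_1 in the frame of tray_stop between -0.0935 and 0 m and x of spare_1 in the frame of tray_stop between -0.012 and 0.012 m and z of spare_1 in the frame of tray_stop between -0.004 and 0.004 m and angle between the y axis of spare_1 and the y axis of tray, either way round below 0.035 rad and angle between spare_1's own z axis and vertical below 0.05 rad and linear speed of spare_1 below 0.02 m/s and distance of spare_2 from where it was at the start of the episode below 0.03 m and angle between spare_2's own z axis and vertical below 0.1 rad) or (y of spare_2 in the frame of tray_stop between -0.0935 and 0 m and x of spare_2 in the frame of tray_stop between -0.012 and 0.012 m and z of spare_2 in the frame of tray_stop between -0.004 and 0.004 m and angle between the y axis of spare_2 and the y axis of tray, either way round below 0.035 rad and angle between spare_2's own z axis and vertical below 0.05 rad and linear speed of spare_2 below 0.02 m/s and distance of spare_1 from where it was at the start of the episode below 0.03 m and angle between spare_1's own z axis and vertical below 0.1 rad))); the robot touches nothing.
It fails at once if a rack tips over (leans more than about 25 degrees) (angle between any of rack_a, rack_b, spare_1, spare_2, red_rack's own z axis and vertical above 0.44 rad).
It fails at once if the red-capped rack or the jar is moved by more than 30 mm (distance of any of red_rack, jar from where it was at the start of the episode above 0.03 m).
It also fails if it takes over 56 s, if anything falls off the work surface, if the arm or the gripper's body presses on something with over 40 N, if the wrist force passes 120 N, or if a joint passes its speed limit or range.

ROBOT

A 6-joint arm with a two-finger parallel gripper is mounted at the origin on the work surface. World frame = base frame: x ahead of the robot, y to its left, z up, the work surface at z = 0. Lengths are in m, angles in rad, forces in N, time in s.
With the tool pointing down it reaches from about 0.35 to 0.975 m from the base axis. Payload 7.1 kg.
Tool frame: the origin (TCP) lies midway between the tips of the shut fingers; the grasp point (between the pads) lies 19 mm behind it; z points along the fingers, y is the line along which they close (so a half turn about z gives the same grasp; the last joint's range is limited). The gripper opens to 88 mm and grips with 3 to 60 N. Pads are 20 mm wide; open, the fingers measure 115 mm over their backs; the gripper's body (75 mm by 178 mm) begins 61 mm behind the grasp point.
Start: joints at [1.165, 0.423, 1.63, -0, 1.089, -0.019], TCP at [0.236, 0.579, 0.223] pointing down, gripper open.
Joint ranges: [-3, 3], [-0.9, 2.11], [0.09, 2.58], [-1.31, 4.45], [0.11, 2.69], [-2.54, 2.54]. Speed limits (rad/s): [2.39, 2.39, 3.01, 3.14, 3.14, 3.14].

INTERFACE

Orientations are given as a unit quaternion [w, x, y, z].
In Python, from station import move_pose, movel, movej, command_gripper, wait, inverse_kinematics, read_camera, camera_info, MotionError, job_done, get_time, get_joint_pos, get_qvel, get_effort, get_tcp_pos, get_ee_rot, get_ft_force, get_ft_torque, get_grip_width, get_finger_force gives the robot as it stands. Calls block until the motion is done:
- move_pose(position, orientation): joint-space move of the TCP to a pose.
- movel(position, frame=None, v=0.15, until_force=None): straight line of the TCP; frame=None keeps the orientation; v is the mean speed in m/s. With until_force (N) it stops when the force on the tool has changed by that much, and returns True; else False.
- movej(angles): joint-space move.
- command_gripper(opening): opening from 0.0 (shut) to 1.0 (fully open); the grip force is fixed at half the most; returns when the fingers have stopped.
- wait(seconds).
- inverse_kinematics(position, orientation): joint angles nearest the present ones, or None.
- read_camera(name): name is "side" or "top" or "wrist"; returns the picture (420x560x3 uint8, red, green, blue); there is no depth.
- camera_info(name): a dict with "intrinsics" (3x3 intrinsics, pixels), "dist" ([k1, k2, p1, p2, k3] as OpenCV has them; the pictures are not rectified), "T" (4x4, takes a point from camera to world coordinates); the wrist camera has in their place "tool_from_camera" (4x4, takes a point from camera to tool coordinates, whose origin is the TCP and whose axes are the flange's). Camera axes: x right, y up, looking along -z (the intrinsics and any distortion apply to the point x, -y, -z); pixel columns grow to the right and rows downward; lengths in m; the calibration is good to about 2 mm. A picture is of the moment at which its call begins: read the wrist's pose just before it. camera_info takes no time and is no camera call.
A pose or a line that the arm cannot do raises MotionError and nothing moves.
- job_done(): hands the job in; it is judged then, once.
Readings, each from a call of its own:
- get_time(): time.
- get_joint_pos(): joint angles.
- get_qvel(): joint speeds.
- get_effort(): joint torques, N m.
- get_tcp_pos(): TCP position.
- get_ee_rot(): TCP orientation.
- get_ft_force(): force on the tool from outside, world axes, zero at the start.
- get_ft_torque(): the same for the moment, N m.
- get_grip_width(): opening from 0.0 (shut) to 1.0 (fully open).
- get_finger_force(): force on a finger pad.
Only numpy, scipy, OpenCV 4.12 (cv2) and the standard library are available. Lean on these libraries where they do the work, as an engineer would, in place of code of your own. Each camera call takes 0.05 s, during which the arm holds its last target. There are 200 camera calls.

## Working session

There is one attempt and no reset: what is moved stays moved. The work goes in short steps, each a Python script; the robot and the scene stay as the last script left them, time stands still between calls to the robot, and variables do not carry over. Pictures are saved under pics/ and viewed, at most 10 in all, crops included, and the job is handed in when it is done.

```bash
ls; mkdir -p pics
python3 - <<'E'
from station import *
import cv2,numpy as np
for n in("top","side"):
    cv2.imwrite(f"pics/{n}0.png",read_camera(n)[:,:,::-1])
    i=camera_info(n);print(n,np.round(i["intrinsics"],1).tolist(),i["dist"],np.round(i["T"],4).tolist())
print(camera_info("wrist"),get_time(),get_ee_rot())
E
```

```text
pics
top [[480.3, 0.0, 273.8], [0.0, 480.3, 208.0], [0.0, 0.0, 1.0]] [-0.05537858  0.          0.          0.          0.        ] [[0.0112, 0.991, -0.1336, 0.4191], [-0.9999, 0.0105, -0.0058, -0.0218], [-0.0044, 0.1337, 0.991, 1.0718], [0.0, 0.0, 0.0, 1.0]]
side [[392.9, 0.0, 280.2], [0.0, 392.9, 212.7], [0.0, 0.0, 1.0]] [0.00803221 0.         0.         0.         0.        ] [[0.9608, 0.1645, -0.2232, 0.3852], [-0.2772, 0.5833, -0.7634, -0.6217], [0.0047, 0.7954, 0.6061, 0.5128], [0.0, 0.0, 0.0, 1.0]]
{'intrinsics': array([[348.3446641 ,   0.        , 276.2635086 ],
       [  0.        , 348.3446641 , 214.58419264],
       [  0.        ,   0.        ,   1.        ]]), 'dist': array([-0.00379811,  0.        ,  0.        ,  0.        ,  0.        ]), 'tool_from_camera': array([[-9.32552302e-04,  9.69380188e-01,  2.45562990e-01,
         6.72133199e-02],
       [ 9.99999312e-01,  7.29361332e-04,  9.18392613e-04,
        -1.03370069e-03],
       [ 7.11167455e-04,  2.45563677e-01, -9.69380201e-01,
        -1.61541152e-01],
       [ 0.00000000e+00,  0.00000000e+00,  0.00000000e+00,
         1.00000000e+00]])} 0.1 [-1.43548418e-04  1.92180602e-01  9.81359314e-01 -7.01674427e-04]
```

View pics/top0.png

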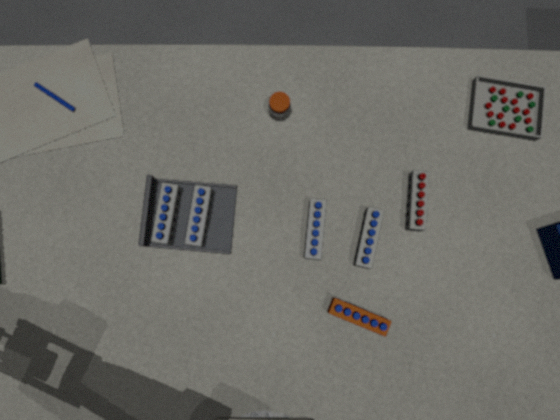

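View pics/side0.png

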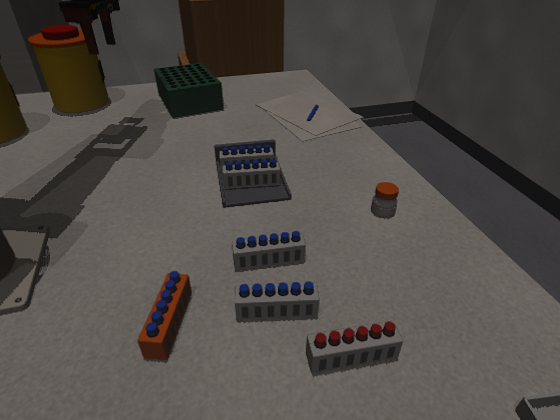

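The top view shows the tray with its wall at col 150, rack_a at (165,213), rack_b at (199,215), the spares at (316,229) and (368,237), red at (418,200), the jar at (280,105) and the orange look-alike at (360,316). The side view shows the same layout. I'll triangulate the caps from both views and measure the tray outline.

```bash
cat > h.py <<'E'
from station import *
import cv2,numpy as np
from scipy.spatial.transform import Rotation as R
def cam(n):
    i=camera_info(n)
    if n=="wrist":
        q=get_ee_rot();T=np.eye(4);T[:3,:3]=R.from_quat(np.r_[q[1:],q[0]]).as_matrix();T[:3,3]=get_tcp_pos();T=T@i["tool_from_camera"]
    else:T=i["T"]
    return i["intrinsics"],np.array(i["dist"]),np.array(T),read_camera(n)
def rays(c,px):
    u=cv2.undistortPoints(np.float64(px).reshape(-1,1,2),c[0],c[1]).reshape(-1,2)
    return np.c_[u[:,0],-u[:,1],-np.ones(len(u))]@c[2][:3,:3].T
def onplane(c,px,z):
    d=rays(c,px);o=c[2][:3,3];return o+d*((z-o[2])/d[:,2])[:,None]
def tri(c1,p1,c2,p2):
    d1,d2=rays(c1,[p1])[0],rays(c2,[p2])[0];o1,o2=c1[2][:3,3],c2[2][:3,3]
    s=np.linalg.lstsq(np.c_[d1,-d2],o2-o1,rcond=None)[0]
    a,b=o1+s[0]*d1,o2+s[1]*d2;return (a+b)/2,np.linalg.norm(a-b)
def blobs(c,lo=(105,110,40),hi=(130,255,255),amin=12,amax=900):
    m=cv2.inRange(cv2.cvtColor(c[3],cv2.COLOR_RGB2HSV),lo,hi)
    n,_,s,ce=cv2.connectedComponentsWithStats(m)
    return np.array([[*ce[i],s[i,4]] for i in range(1,n) if amin<s[i,4]<amax])
def quat(yaw): # tool down, closing axis (tool y) at angle yaw+90deg from world x
    r=(R.from_euler("z",yaw)*R.from_euler("x",np.pi)).as_quat();return [r[3],*r[:3]]
E
python3 - <<'E'
from h import *
t=cam("top");s=cam("side")
bt=blobs(t);bs=blobs(s)
P=onplane(t,bt[:,:2],.058)
Q=onplane(s,bs[:,:2],.058)
for b,p in zip(bt,P):
    d=np.linalg.norm(Q-p,axis=1);j=d.argmin()
    if d[j]<.02:
        x,e=tri(t,b[:2],s,bs[j,:2]);print(b.round(1),p.round(4)[:2],"tri",x.round(4),round(e,4))
    else:print(b.round(1),p.round(4)[:2],d[j].round(3))
# tray outline in top
cv2.imwrite("pics/traycrop.png",cv2.resize(t[3][160:270,120:350,::-1],None,fx=3.4,fy=3.4,interpolation=cv2.INTER_CUBIC))
E
```

```text
[ 54.2  96.5 168. ] [0.8024 0.4784] 0.097
[167.6 189.3  29. ] [0.594 0.213] tri [0.5932 0.2125 0.0601] 0.0009
[200.9 191.4  31. ] [0.59   0.1408] tri [0.5892 0.1406 0.0603] 0.0009
[165.6 198.4  30. ] [0.5742 0.2164] tri [0.5733 0.2159 0.06  ] 0.0011
[199.4 200.6  30. ] [0.57   0.1436] tri [0.5691 0.1434 0.0598] 0.0013
[317.7 204.7  31. ] [ 0.5638 -0.1093] tri [ 0.5643 -0.1098  0.0507] 0.0012
[164.3 207.5  33. ] [0.5544 0.2185] tri [0.5536 0.218  0.0604] 0.0011
[197.8 209.7  31. ] [0.5504 0.1464] tri [0.5495 0.1461 0.0602] 0.0012
[316.8 213.9  30. ] [ 0.544  -0.1075] tri [ 0.5441 -0.1079  0.051 ] 0.0015
[375.3 214.   30. ] [ 0.5452 -0.2322] tri [ 0.5454 -0.2335  0.0509] 0.0012
[162.5 216.5  32. ] [0.535  0.2215] tri [0.5341 0.221  0.0602] 0.0013
[196.2 218.9  33. ] [0.5306 0.1492] tri [0.5296 0.1489 0.0603] 0.0015
[316.2 223.4  28. ] [ 0.5238 -0.1061] tri [ 0.5239 -0.1065  0.0515] 0.0011
[373.3 222.8  30. ] [ 0.5263 -0.2276] tri [ 0.5263 -0.2289  0.0507] 0.0015
[160.7 225.8  30. ] [0.515  0.2246] tri [0.5141 0.2241 0.0601] 0.0013
[557.9 227.9  30. ] [ 0.5189 -0.6289] 0.39
[194.6 228.4
[... 347 characters left out ...]

[314.3 241.7  28. ] [ 0.485  -0.1021] tri [ 0.4846 -0.1026  0.0512] 0.0017
[369.4 241.2  30. ] [ 0.4872 -0.2187] tri [ 0.487  -0.22    0.0509] 0.0014
[313.3 251.3  28. ] [ 0.4646 -0.1   ] tri [ 0.4643 -0.1005  0.0512] 0.0013
[367.4 250.5  33. ] [ 0.4674 -0.2141] tri [ 0.4673 -0.2154  0.0509] 0.001
[365.3 259.5  34. ] [ 0.4485 -0.2095] tri [ 0.448  -0.2107  0.0507] 0.0015
[338.2 308.   33. ] [ 0.3476 -0.1519] 0.062
[347.  311.5  34. ] [ 0.3405 -0.1702] 0.043
[355.8 315.4  32. ] [ 0.3328 -0.1886] 0.023
[364.9 318.9  34. ] [ 0.3258 -0.2074] tri [ 0.3255 -0.2078  0.0554] 0.0002
[373.8 322.6  35. ] [ 0.3182 -0.2257] tri [ 0.3236 -0.2227  0.0722] 0.0079
[382.6 326.2  33. ] [ 0.3109 -0.244 ] 0.037
```

View pics/traycrop.png

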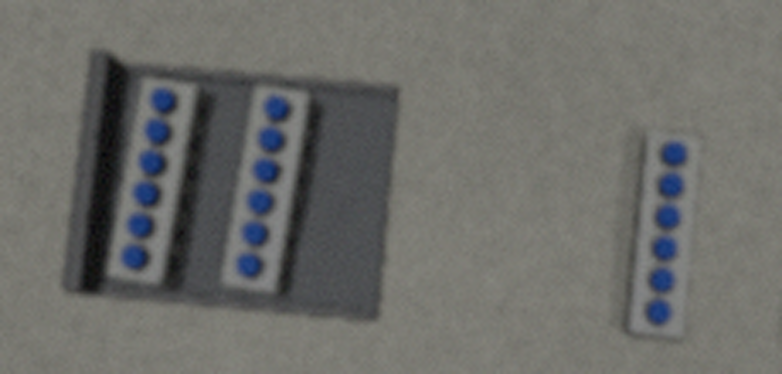

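Both tray racks' caps sit 9 mm higher than the spares' caps, which matches the 8 mm floor. The crop shows the tray's open end corners at crop px (398,87) and (377,320), and the wall's outer top corners at (98,50) and (68,290). Next I'll get the tray pose from these, checking with a second view from the wrist camera.

Run:
```python
from h import *
t=cam("top")
px=np.array([[398,87],[377,320],[98,50],[68,290]])/3.4+[120,160]
A=onplane(t,px[:2],.016);B=onplane(t,px[2:],.056)
print(A.round(4),B.round(4))
for S in(A,B):
    d=S[0]-S[1];print("w",np.linalg.norm(d),"yaw",np.arctan2(d[1],d[0]),"mid",S.mean(0))
d=B.mean(0)-A.mean(0);print("len",np.hypot(*d[:2]),"yaw",np.arctan2(-d[0],d[1]))
# spare_1 aligned view
move_pose([.42,.10,.30],quat(-.12))
w=cam("wrist");cv2.imwrite("pics/w1.png",w[3][:,:,::-1]);print(get_time())
np.savez("w1.npz",K=w[0],d=w[1],T=w[2],im=w[3])
```

```text
[[0.6111 0.0671 0.016 ]
 [0.4584 0.0774 0.016 ]] [[0.6259 0.2557 0.056 ]
 [0.4731 0.2676 0.056 ]]
w 0.15303993512065292 yaw -0.06751092853778136 mid [0.53475313 0.07226065 0.016     ]
w 0.15331202085259743 yaw -0.0776262995264494 mid [0.5495227  0.26163726 0.056     ]
len 0.18995167915164082 yaw -0.0778329358805212
2.1833
```

View pics/w1.png

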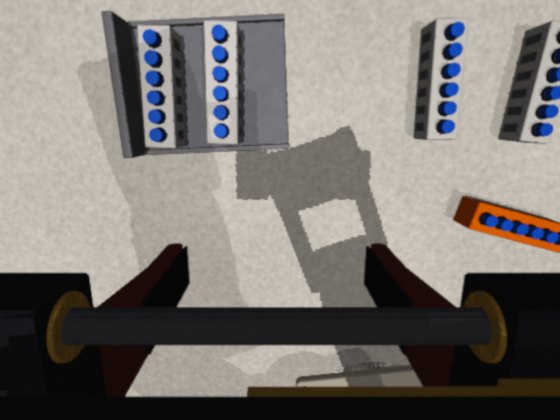

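The wrist view shows the tray's open edge from (284,14) to (288,146), its rim outer corners, both racks, and spare_1's caps at (458,30) to (446,127). I'll cross-check the tray corners and caps between the top and wrist views.

Run:
```python
from h import *
z=np.load("w1.npz");w=(z["K"],z["d"],z["T"],z["im"]);t=cam("top")
px=np.array([[398,87],[377,320],[98,50],[68,290]])/3.4+[120,160]
pw=np.array([[285,14],[288,146],[104,12],[124,157]],float)
X=[]
for a,b in zip(px,pw):
    x,e=tri(t,a,w,b);X.append(x);print(x.round(4),round(e,4))
A=onplane(w,pw[:2],.016);B=onplane(w,pw[2:],.056);print(A.round(4),B.round(4))
for S in(A,B):
    d=S[0]-S[1];print("w",np.linalg.norm(d),"yaw",np.arctan2(d[1],d[0]),"mid",S.mean(0))
d=B.mean(0)-A.mean(0);print("len",np.hypot(*d[:2]),"yaw",np.arctan2(-d[0],d[1]))
bt=blobs(t);bw=blobs(w,amin=60);P=onplane(t,bt[:,:2],.054);Q=onplane(w,bw[:,:2],.054);O=[]
for b,p in zip(bt,P):
    d=np.linalg.norm(Q-p,axis=1);j=d.argmin()
    if d[j]<.01:
        x,e=tri(t,b[:2],w,bw[j,:2]);O.append(x)
O=np.array(O)
for n,m in(("a",O[:,1]>.18),("b",(O[:,1]>.1)&(O[:,1]<.18)),("s1",(O[:,1]<0)&(O[:,1]>-.15)&(O[:,0]>.42)),("s2",(O[:,1]<-.19)&(O[:,0]>.42))):
    S=O[m]
    if len(S)<2:continue
    k=np.polyfit(S[:,0],S[:,1],1);print(n,len(S),S.mean(0).round(4),"yaw",np.arctan(k[0]).round(4))
```

```text
[0.611  0.0669 0.0114] 0.0023
[ 0.4589  0.0791 -0.0008] 0.0004
[0.6266 0.2594 0.047 ] 0.0034
[0.4726 0.2637 0.07  ] 0.0005
[[0.6087 0.0665 0.016 ]
 [0.4597 0.0797 0.016 ]] [[0.6224 0.2569 0.056 ]
 [0.4723 0.27   0.056 ]]
w 0.14963551217036836 yaw -0.0884056695200055 mid [0.53420499 0.07311183 0.016     ]
w 0.15067849056712623 yaw -0.08704611607869663 mid [0.54734133 0.2634528  0.056     ]
len 0.19079372845657003 yaw -0.0689055228992988
a 4 [0.5652 0.2198 0.0481] yaw -0.0641
b 3 [0.5741 0.1477 0.0286] yaw -0.2397
s1 6 [ 0.5134 -0.1051  0.0541] yaw -0.0974
s2 4 [ 0.4765 -0.2174  0.0518] yaw -0.2513
```

The tray origin is about (0.542,0.164) with yaw -0.078, and the spare is at (0.514,-0.105) with yaw -0.097. The gap beside rack_b is too narrow for the fingers, so I'll push rack_a and rack_b to the wall first, using open fingers set crosswise.

```bash
cat >> h.py <<'E'
TY=-.078
def tw(x,y,z): # tray -> world
    c,s=np.cos(TY),np.sin(TY);return [.5417+c*x-s*y,.1644+s*x+c*y,z]
def push(y0):
    q=quat(TY+np.pi/2)
    if inverse_kinematics(tw(0,y0,.12),q) is None:q=quat(TY-np.pi/2)
    move_pose(tw(0,y0,.12),q);command_gripper(.65)
    print("down",movel(tw(0,y0,.022),v=.12,until_force=8),get_tcp_pos())
    r=movel(tw(0,.05,.022),v=.06,until_force=18)
    print("push",r,get_tcp_pos(),get_ft_force(),get_time())
def yt():
    p=np.array(get_tcp_pos())[:2]-[.5417,.1644];return p@[-np.sin(TY),np.cos(TY)]
E
python3 - <<'E'
from h import *
push(-.068)
print("tray y",yt())
y=yt();movel(tw(0,y-.02,.022),v=.1);movel(tw(0,y-.03,.16),v=.2)
t=cam("top");cv2.imwrite("pics/t2.png",cv2.resize(t[3][160:270,120:350,::-1],None,fx=3.4,fy=3.4,interpolation=cv2.INTER_CUBIC))
print(get_time(),get_joint_pos())
E
```

```text
down False [0.53687808 0.09666102 0.02247516]
push True [0.54231793 0.17291151 0.02189202] [ 0.86183389 -5.17193816  3.45428467] 6.5833
tray y 0.008533781757148766
7.8167 [ 0.2386819   0.41120116  1.82453693 -0.00199055  0.90993558  0.31642489]
```

The row stopped with the TCP at tray y=8.5 mm, against 8 mm expected, so it's flush. Next, the spare.

Run:
```python
from h import *
t=cam("top");s=cam("side");bt=blobs(t)
P=onplane(t,bt[:,:2],.051);S=P[(P[:,1]<-.05)&(P[:,1]>-.15)&(P[:,0]>.43)]
k=np.polyfit(S[:,0],S[:,1],1);c=S.mean(0);yaw=np.arctan(k[0]);print(len(S),c,yaw)
q=quat(yaw)
move_pose([c[0],c[1],.14],q);command_gripper(1.0)
print("down",movel([c[0],c[1],.010],v=.12,until_force=8))
command_gripper(0.0);print("grip",get_grip_width()*.088,get_finger_force(),get_tcp_pos())
movel([c[0],c[1],.14],v=.2);print(get_grip_width()*.088,get_ft_force(),get_time())
move_pose(tw(0,-.037,.14),quat(TY))
w=cam("wrist");cv2.imwrite("pics/w2.png",w[3][:,:,::-1]);print(get_time())
```

```text
6 [ 0.51483538 -0.10539833  0.051     ] -0.09258202850908413
down False
grip 0.03644256989374149 29.996949434280396 [ 0.51481961 -0.1053654   0.00998216]
0.036071676757243015 [ 0.52180818 -0.3827559  -2.49457603] 12.5083
13.4917
```

View pics/w2.png

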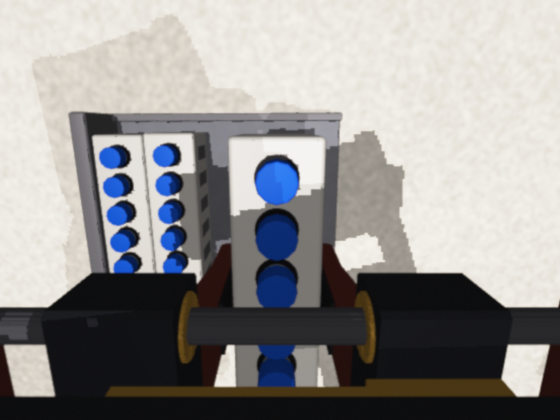

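The wrist view shows the spare held squarely (caps at (277,180) and below), with rack_a and rack_b flush at the wall and floor free below the spare. Now I'll place it and push.

Run:
```python
from h import *
movel(tw(0,-.037,.035),v=.12)
print("down",movel(tw(0,-.037,.014),v=.03,until_force=4),get_tcp_pos())
command_gripper(.62);wait(.3)
movel(tw(0,-.037,.14),v=.2);wait(.1)
push(-.085);y=yt();print("tray y",y,"expect -.028")
movel(tw(0,y-.02,.022),v=.1);movel(tw(0,y-.04,.2),v=.2)
move_pose([.40,.0,.30],quat(TY))
t=cam("top");s=cam("side")
bt=blobs(t);P=onplane(t,bt[:,:2],.060);P=P[(P[:,1]>0)&(P[:,0]<.7)]
d=(P[:,:2]-[.5417,.1644])@np.array([[np.cos(TY),-np.sin(TY)],[np.sin(TY),np.cos(TY)]])
d=d[d[:,1].argsort()]
for i in range(0,len(d),6):
    S=d[i:i+6];print(len(S),S.mean(0).round(4),"yaw in tray",np.arctan(np.polyfit(S[:,0],S[:,1],1)[0]).round(3))
cv2.imwrite("pics/t3.png",t[3][:,:,::-1])
w=cam("wrist");cv2.imwrite("pics/w3.png",w[3][:,:,::-1]);print(get_time())
```

```text
down True [0.538711   0.12750223 0.01770564]
down False [0.53558032 0.07972015 0.02250857]
push True [0.53952414 0.1370303  0.02195577] [ 0.84581833 -6.77916212  4.1651881 ] 20.6083
tray y -0.02745603053677664 expect -.028
6 [0.     0.0014] yaw in tray 0.003
6 [-0.0014  0.0372] yaw in tray -0.001
6 [-0.0025  0.0734] yaw in tray 0.004
23.3917
```

View pics/w3.png

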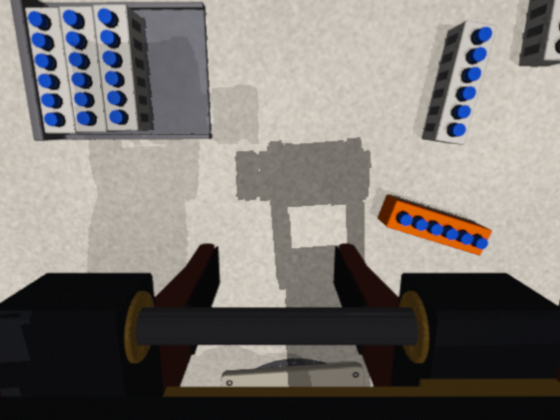

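View pics/t3.png

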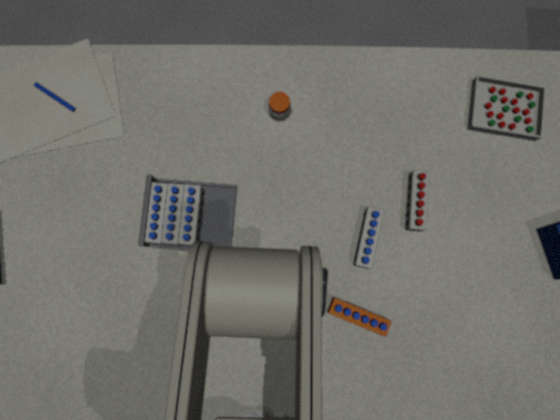

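The final views show three blue-capped racks flush at the wall, at cols 150-200 in the top view. Spacing is about 36 mm and yaw error is under 0.005 rad. The other spare, the red rack and the jar haven't moved, and the gripper is clear.

```bash
python3 -c "from station import *;print(job_done())"
```

```text
the job is handed in; nothing more can be done
None
```

The job is handed in: the tray holds three blue-capped racks upright in a row pushed up against the end wall, and the other spare, red rack and jar were left where they stood. The last camera check put the racks about 36 mm apart and within 0.005 rad of parallel to the wall; the judge's verdict was not shown.

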